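Bring the big praline to the cake in a level pouring dish

TASK

Take the big praline out of the pocket tray and lay it in the middle of the metal dish, let go of it, then take the dish by its upright tab and lift it straight up off its cork mat, level. Keeping the praline resting in the middle and the dish level and over its mat, turn the dish about a quarter turn so that its pouring lip points straight at the middle of the cake, and finish still holding it there in the air, steady, a hand's width above the mat. Leave the two small pralines, the bowl and the piping nozzles alone.

Things in the scene. Friction and masses are not known exactly. Their poses are not given: they have to be found in the camera images.
- big_praline_center (a point): Centre of the big praline: a loose smooth chocolate ball, 24 mm in diameter, 15 g (the only ball of this size). At the start it lies in one of the three pockets of the tray, any of them; its centre is then 8 mm above the tray's top face.
- small_praline_1_center (a point): Centre of a small praline, a chocolate ball 16 mm in diameter, in another pocket. Leave it alone.
- small_praline_2_center (a point): Centre of the other small praline, 16 mm in diameter, in the remaining pocket. Leave it alone.
- tray: Light wooden pocket tray, fixed to the worktop, 50 mm (its x) by 146 mm (its y) by 14 mm high; origin at the centre of its underside. Three round pockets, 25.5 mm wide and 4 mm deep, lie in a row along its y axis, 46 mm apart, the middle one at the origin. So a gripper that closes along the tray's x axis has nothing beside its fingers.
- dish: Shallow loose aluminium dish, 114 mm across, about 90 g. Origin: centre of its underside; +x to the pouring lip, -x to the handle (a bridge, then an upright tab). The inside is a cone (slope 11 degrees) down to a flat floor of radius 9 mm; rim 19 mm above the underside. At the start the lip points 75 to 105 degrees clockwise (from above) of the direction to the cake: turn anticlockwise.
- dish_centre (a point): Middle of the dish's inner floor, 5 mm above the dish's underside. A ball let go here stays; let go beside it, it rolls to the middle.
- dish_lip (a point): Tip of the pouring lip, 72 mm from the dish's centre along its +x.
- dish_tab (a point): Where to grip the handle: centre of the upright tab, 92 mm from the dish's centre along its -x, 45 mm above its underside. The tab is 12 mm thick (dish x), 36 mm wide (dish y), from 10 to 66 mm above the underside; 29 mm free between it and the rim. Grip it from above, closing along the dish's x axis.
- mat: Round cork mat, 150 mm across, 5 mm thick, fixed on the worktop; origin at the centre of its underside. The dish stands at its centre at the start (within 4 mm).
- cake: Round white iced cake, about 190 mm across and 42 mm high, on a flat round card board 5 mm thick; origin at the centre of its underside. Both stay put; the cake's middle lies 210 to 221 mm from the mat's centre.
- cream_bowl: Loose small round bowl, 116 mm across, 52 mm high; origin at the centre of its underside. Leave it alone.
- nozzle_a: Loose steel piping nozzle, a cone 20 mm across and 34 mm high standing on its wide end; origin at the centre of its underside. Leave it alone.
- nozzle_b: Another such nozzle. Leave it alone.

How it is judged:
By the outcome, as a careful person would: the job done as asked, in the order asked, and still so for the second after the job is handed in, while the arm keeps its last pose, push and grip.
It also fails if it takes over 64 s, if anything falls off the work surface, if the arm or the gripper's body presses on something with over 40 N, if the wrist force passes 120 N, or if a joint passes its speed limit or range.

ROBOT

A 6-joint arm with a two-finger parallel gripper is mounted at the origin on a cart in front of the work surface, level with it; the furniture and walls round the work are solid. World frame = base frame: x ahead of the robot, y to its left, z up, the work surface at z = 0. Lengths are in m, angles in rad, forces in N, time in s.
With the tool pointing down it reaches from about 0.375 to 0.925 m from the base axis. Payload 5.7 kg.
Tool frame: the origin (TCP) lies midway between the tips of the shut fingers; the grasp point (between the pads) lies 19 mm behind it; z points along the fingers, y is the line along which they close (so a half turn about z gives the same grasp; the last joint's range is limited). The gripper opens to 88 mm and grips with 3 to 60 N. Pads are 20 mm wide; open, the fingers measure 115 mm over their backs; the gripper's body (75 mm by 178 mm) begins 61 mm behind the grasp point.
Start: joints at [-1.315, 0.359, 1.51, -0, 1.272, -0.115], TCP at [0.217, -0.559, 0.223] pointing down, gripper open.
Joint ranges: [-2.97, 2.97], [-1.01, 2.36], [0.21, 2.38], [-0.96, 4.11], [0.2, 2.71], [-2.98, 2.98]. Speed limits (rad/s): [2.39, 2.39, 3.14, 3.14, 3.14, 3.14].

INTERFACE

Orientations are given as a unit quaternion [x, y, z, w].
In Python, from bench import move_ptp, servo_line, goto_joints, move_gripper, sleep, inverse_kinematics, capture, PlanningError, close_job, spot_in, silhouettes, current_clock, current_joint_pos, current_qvel, current_joint_torque, current_position, current_orientation, current_force, current_torque, current_finger_gap, current_grip_force gives the robot as it stands. Calls block until the motion is done:
- move_ptp(position, orientation): joint-space move of the TCP to a pose.
- servo_line(position, orientation=None, rate=0.15, contact_N=None): straight line of the TCP; orientation=None keeps the orientation; rate is the mean speed in m/s. With contact_N (N) it stops when the force on the tool has changed by that much, and returns True; else False.
- goto_joints(angles): joint-space move.
- move_gripper(opening): finger opening in m; the grip force is fixed at half the most; returns when the fingers have stopped.
- sleep(seconds).
- inverse_kinematics(position, orientation): joint angles nearest the present ones, or None.
- capture(name): name is "scene" or "top" or "wrist"; returns a dict with "image" (420x560x3 uint8, blue, green, red), "range_z" (420x560 float32, m along the optical axis (not along the pixel's ray), 0 where there is no reading), "intrinsics" (3x3 intrinsics, pixels), "R" (3x3) and "t" (3): a world point X has camera coordinates R X + t. Camera axes: x right, y down, z forward; pixel columns grow to the right and rows downward; lengths in m; the calibration is good to about 2 mm. A picture is of the moment at which its call begins.
A pose or a line that the arm cannot do raises PlanningError and nothing moves.
- close_job(): hands the job in; it is judged then, once.
Trained networks look in the newest picture that a camera, given by its name, has taken for a name from the list of things; names that differ only in an ending like _2 or _b are one class to them, and where a whole thing is asked for, a point or a joint stands for the part that bears it (a point fixed in the world has none). Each returns a list of dicts, best first, with "conf" (0 to 1); they miss things now and then, are a little off and sometimes report something else, mostly with a low value. They report only what shows in the picture. A call takes as long as a camera call.
- spot_in(camera, query): "xy" ([column, row] in pixels, amid what is visible of it).
- silhouettes(camera, query): "region" (420x560 bool, what is visible of it) and "xy" ([column, row] in pixels, amid what is visible of it).
Readings, each from a call of its own:
- current_clock(): time.
- current_joint_pos(): joint angles.
- current_qvel(): joint speeds.
- current_joint_torque(): joint torques, N m.
- current_position(): TCP position.
- current_orientation(): TCP orientation.
- current_force(): force on the tool from outside, world axes, zero at the start.
- current_torque(): the same for the moment, N m.
- current_finger_gap(): finger opening in m.
- current_grip_force(): force on a finger pad.
Only numpy, scipy, OpenCV 4.12 (cv2) and the standard library are available. Lean on these libraries where they do the work, as an engineer would, in place of code of your own. Each camera call takes 0.05 s, during which the arm holds its last target. There are 200 camera calls.

## Working session

There is one attempt and no reset: what is moved stays moved. The work goes in short steps, each a Python script; the robot and the scene stay as the last script left them, time stands still between calls to the robot, and variables do not carry over. Pictures are saved under pics/ and viewed, at most 10 in all, crops included, and the job is handed in when it is done.

```bash
mkdir -p pics; cat > h.py <<'E'
import numpy as np, cv2
from bench import *
def world(c,px,z=None):
    K,R,t=c["intrinsics"],c["R"],c["t"]
    px=np.atleast_2d(px).astype(float)
    r=np.c_[(px[:,0]-K[0,2])/K[0,0],(px[:,1]-K[1,2])/K[1,1],np.ones(len(px))]
    if z is None:
        d=np.array([c["range_z"][int(round(v)),int(round(u))] for u,v in px])[:,None]
    else:
        o=-R.T@t; d=((z-o[2])/(r@R)[:,2])[:,None]
    return (r*d-t)@R
def regpts(c,m):
    v,u=np.nonzero(m&(c["range_z"]>0)); return world(c,np.c_[u,v])
E
python3 - <<'E'
from h import *
ims=[]
for n in ("top","scene"):
    c=capture(n); cv2.imwrite(f"pics/{n}0.png",c["image"])
    print(n,"cam",(-c["R"].T@c["t"]).round(3))
    for q in ["big_praline_center","small_praline_1_center","tray","dish","dish_centre","dish_lip","dish_tab","mat","cake","cream_bowl","nozzle_a"]:
        for d in spot_in(n,q)[:3]:
            if d["conf"]>.2: print(q,round(d["conf"],2),np.round(d["xy"]),world(c,d["xy"])[0].round(3))
E
```

```text
top cam [0.275 0.096 1.553]
big_praline_center 0.47 [230. 163.] [0.715 0.298 0.049]
big_praline_center 0.44 [412. 260.] [ 0.43  -0.228  0.026]
tray 0.89 [411. 261.] [ 0.428 -0.227  0.008]
dish 0.62 [264. 230.] [0.522 0.197 0.013]
dish 0.3 [163. 271.] [0.4   0.488 0.027]
dish_centre 0.59 [261. 226.] [0.532 0.206 0.014]
dish_lip 0.71 [261. 229.] [0.525 0.206 0.012]
dish_tab 0.88 [262. 227.] [0.529 0.204 0.013]
mat 0.97 [260. 246.] [0.475 0.211 0.006]
mat 0.53 [261. 230.] [0.52  0.207 0.013]
cake 0.72 [230. 161.] [0.721 0.297 0.048]
cream_bowl 0.87 [162. 270.] [0.403 0.49  0.029]
scene cam [-0.32   0.529  0.799]
dish 0.82 [251. 242.] [0.533 0.215 0.011]
dish_centre 0.76 [250. 247.] [0.516 0.224 0.01 ]
dish_lip 0.96 [251. 243.] [0.53  0.216 0.011]
dish_tab 0.68 [250. 241.] [0.538 0.216 0.011]
dish_tab 0.22 [197. 207.] [0.694 0.309 0.048]
mat 0.82 [260. 257.] [0.478 0.214 0.002]
cake 0.7 [199. 208.] [0.688 0.305 0.046]
cream_bowl 0.87 [155. 306.] [0.401 0.492 0.034]
cream_bowl 0.58 [252. 241.] [0.537 0.212 0.009]
cream_bowl 0.22 [143. 247.] [0.637 0.475 0.01 ]
nozzle_a 0.48 [141. 248.] [0.637 0.479 0.008]
```

View pics/top0.png

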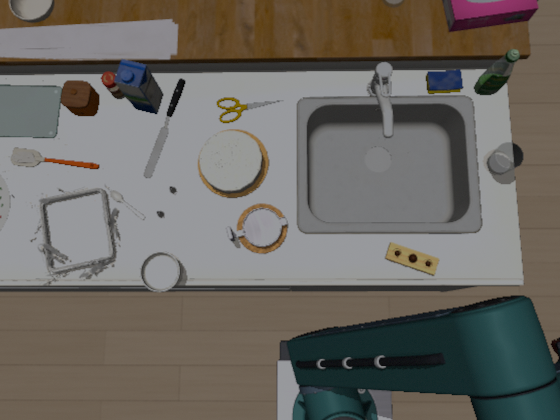

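View pics/scene0.png

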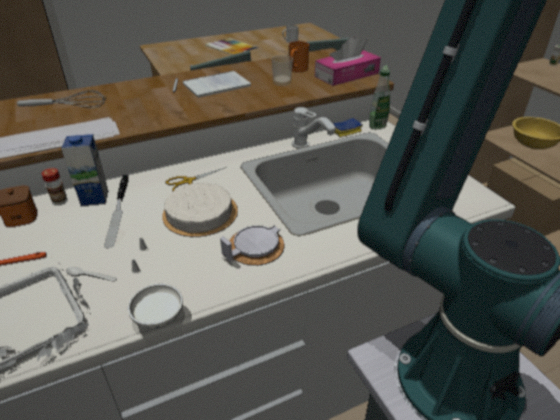

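Top view: the dish is at (263,228), with its tab at (233,234) and lip at (286,223). The tray is at (412,259) with the big ball in the middle pocket, and the cake is at (232,160). The scene view agrees. Next I'll look from near with the wrist camera, at the dish first and then the tray.

```bash
cat >> h.py <<'E'
from scipy.spatial.transform import Rotation as Ro
def down(yaw):   # tool pointing down, closing line (tool y) along world yaw
    c,s=np.cos(yaw),np.sin(yaw)
    y=np.array([c,s,0]);z=np.array([0,0,-1.]);x=np.cross(y,z)
    return Ro.from_matrix(np.c_[x,y,z]).as_quat()
def yaw_now():
    y=Ro.from_quat(current_orientation()).as_matrix()[:,1]; return np.arctan2(y[1],y[0])
E
python3 - <<'E'
from h import *
print("yaw0",np.degrees(yaw_now()),current_clock())
def look(nm,p,yaws):
    best=None
    for y in yaws:
        q=inverse_kinematics(p,down(y))
        if q is not None and (best is None or abs(q[5])<best[0]): best=(abs(q[5]),y)
    print(nm,best); move_ptp(p,down(best[1]))
    c=capture("wrist"); cv2.imwrite(f"pics/{nm}.png",c["image"]); np.savez(f"{nm}.npz",**c)
    print("cam",(-c["R"].T@c["t"]).round(3))
    for qn in ["big_praline_center","tray","dish","dish_lip","dish_tab","mat","cake"]:
        for d in silhouettes("wrist",qn)[:2]:
            if d["conf"]>.3:
                m=d["region"]; P=regpts(c,m)
                (cx,cy),(w,h),a=cv2.minAreaRect(P[:,:2].astype(np.float32))
                np.save(f"{nm}_{qn}_{d['conf']:.2f}.npy",m)
                print(qn,round(d["conf"],2),np.round(d["xy"]),m.sum(),"med",np.median(P,0).round(4),"rect",np.round([cx,cy,w,h],4),round(a,1))
look("wd",[0.50,0.19,0.30],[0,np.pi,np.pi/2,-np.pi/2])
look("wt",[0.40,-0.22,0.2],[0,np.pi])
print(current_clock())
E
```

```text
yaw0 -68.75504981508718 1.2
wd (np.float64(0.23397491679299875), 0)
cam [0.501 0.262 0.463]
tray 0.8 [245. 390.] 426 med [ 0.4456 -0.1661  0.0142] rect [ 0.4536 -0.1811  0.0459  0.0485] 70.6
dish 0.96 [295. 162.] 6980 med [0.5251 0.2095 0.0177] rect [0.519  0.2148 0.119  0.1708] 41.3
dish_lip 0.75 [298. 160.] 6921 med [0.5255 0.2088 0.0177] rect [0.5219 0.2117 0.1193 0.1686] 38.2
dish_tab 0.93 [300. 158.] 6841 med [0.5255 0.2088 0.0178] rect [0.5211 0.213  0.1141 0.1636] 41.0
mat 0.66 [274. 126.] 3106 med [0.5238 0.2237 0.0059] rect [0.5288 0.2056 0.1509 0.1462] 13.1
cake 0.85 [468.  82.] 21646 med [0.722  0.3021 0.0469] rect [0.7251 0.3024 0.1964 0.1878] 85.6
cake 0.74 [295. 118.] 3203 med [0.5245 0.2251 0.0059] rect [0.5283 0.2064 0.1516 0.1476] 22.8
wt (np.float64(0.6543503627026181), 0)
cam [ 0.401 -0.147  0.363]
big_praline_center 0.9 [314. 202.] 387 med [ 0.4361 -0.2287  0.0316] rect [ 0.437  -0.2301  0.022   0.0222] 1.2
tray 0.64 [311. 192.] 5743 med [ 0.4376 -0.2225  0.0148] rect [ 0.4384 -0.2338  0.1545  0.0556] 70.7
6.425
```

View pics/wd.png

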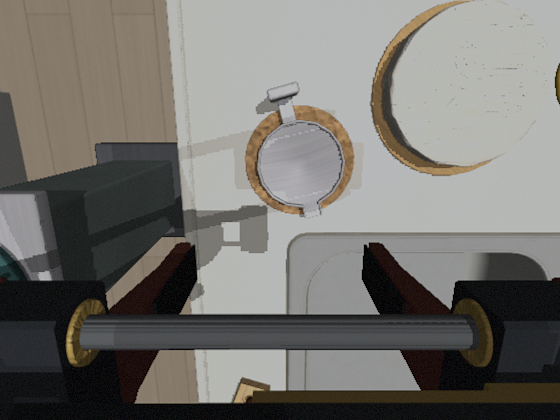

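View pics/wt.png

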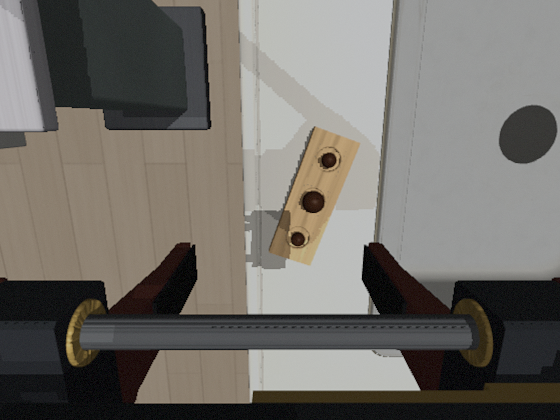

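The wrist views show the dish rim centred at (301,163), tab top at (283,91), lip at (312,211) and the cake at upper right. In the tray, the big ball is at (314,202), between small balls at (329,159) and (298,239). Next I'll fit the poses.

```bash
python3 - <<'E'
from h import *
from scipy.optimize import least_squares
import glob
def fitc(P,r=None):
    f=lambda x:np.hypot(P[:,0]-x[0],P[:,1]-x[1])-(x[2] if r is None else r)
    s=least_squares(f,[*P.mean(0)[:2],r or .08],loss="soft_l1",f_scale=.001); return s.x.round(4)
c=dict(np.load("wd.npz")); ld=lambda g:np.load(sorted(glob.glob(g))[-1])
P=regpts(c,ld("wd_dish_0*.npy"))
tab=P[P[:,2]>.06]; print("tabtop",len(tab),tab[:,2].max().round(4),cv2.minAreaRect(tab[:,:2].astype(np.float32)))
# dish rim: topmost pixels between z .02 and .028
rim=P[(P[:,2]>.021)&(P[:,2]<.027)]; print("rim n",len(rim),"circle",fitc(rim,.0565))
d=fitc(rim,.0565)[:2]
lip=P[(np.hypot(*(P[:,:2]-d).T)>.063)&((P[:,:2]-d)[:,1]<0)]; print("lip",len(lip),lip.mean(0))
print("yaw tab",np.degrees(np.arctan2(*(d-tab[:,:2].mean(0))[::-1])),"yaw lip",np.degrees(np.arctan2(*(lip.mean(0)[:2]-d)[::-1])))
for g,r,zr in (("wd_mat",None,(.002,.009)),("wd_cake_0.85",None,(.038,.06))):
    m=ld(g+"*.npy"); cs,_=cv2.findContours(m.astype(np.uint8),0,1); k=max(cs,key=len)[:,0]
    h=.005 if "mat" in g else .047
    b=world(c,k,h); on=(k[:,1]>3)&(k[:,0]<556); hull=cv2.convexHull(b[on][:,:2].astype(np.float32))[:,0]
    print(g,fitc(hull),fitc(hull,.075 if "mat" in g else .095))
c=dict(np.load("wt.npz"))
m=ld("wt_big*.npy"); v,u=np.nonzero(m); print("ball",world(c,[u.mean(),v.mean()],.022).round(4))
T=regpts(c,ld("wt_tray_0*.npy")); T=T[abs(T[:,2]-.014)<.003]
w=cv2.minAreaRect(T[:,:2].astype(np.float32)); print("tray top",w)
E
```

```text
tabtop 365 0.0737 ((0.5051321387290955, 0.2923746407032013), (0.03591763600707054, 0.011889148503541946), 15.372990608215332)
rim n 910 circle [0.5292 0.204  0.0565]
lip 139 [0.54705063 0.13886435 0.02138078]
yaw tab -74.75441155874967 yaw lip -74.67420022317582
wd_mat [0.5311 0.2053 0.0729] [0.5287 0.2045 0.075 ]
wd_cake_0.85 [0.7223 0.2968 0.0947] [0.722  0.2968 0.095 ]
ball [[ 0.4373 -0.2313  0.022 ]]
tray top ((0.43710294365882874, -0.23087851703166962), (0.1461004912853241, 0.05041264742612839), 70.57544708251953)
```

```bash
python3 - <<'E'
from h import *
o=down(np.radians(-19.4)); b=[.4373,-.2311]
move_ptp([*b,.10],o); move_gripper(.05)
print(servo_line([*b,.0165],o,rate=.06,contact_N=8), current_position())
move_gripper(0.0); print("gap",current_finger_gap(),current_grip_force())
servo_line([*b,.12],o,rate=.1)
print("gap",current_finger_gap(),current_grip_force(),current_clock())
cv2.imwrite("pics/g1.png",capture("wrist")["image"])
# feasibility of tab grip both ways
for s in (-74.7,105.3):
    d=np.array([.5292,.204])
    for k in np.linspace(0,100.3,5):
        a=np.radians(-74.7+k); p=d-.092*np.array([np.cos(a),np.sin(a)])
        for z in (.03,.13): 
            q=inverse_kinematics([*p,z],down(np.radians(s+k))); print(s,k,z,None if q is None else np.round(q,2))
E
```

```text
False [ 0.43754959 -0.23128023  0.0168419 ]
gap 0.02245980465081504 30.000059902668
gap 0.022591985412790498 29.9999937415123 10.9667
-74.7 0.0 0.03 [ 0.41  0.57  1.73 -0.    0.85  1.71]
-74.7 0.0 0.13 [ 0.41  0.43  1.65 -0.    1.06  1.71]
-74.7 25.075 0.03 [ 0.4   0.53  1.82 -0.    0.8   1.27]
-74.7 25.075 0.13 [ 0.4   0.38  1.74 -0.    1.02  1.27]
-74.7 50.15 0.03 [ 0.36  0.49  1.9  -0.    0.75  0.79]
-74.7 50.15 0.13 [ 0.36  0.34  1.82 -0.    0.99  0.79]
-74.7 75.225 0.03 [ 0.29  0.47  1.95 -0.    0.72  0.28]
-74.7 75.225 0.13 [ 0.29  0.3   1.87 -0.    0.97  0.28]
-74.7 100.3 0.03 [ 0.21  0.46  1.97 -0.    0.71 -0.24]
-74.7 100.3 0.13 [ 0.21  0.3   1.88 -0.    0.96 -0.24]
105.3 0.0 0.03 [ 0.41  0.57  1.73 -0.    0.85 -1.43]
105.3 0.0 0.13 [ 0.41  0.43  1.65 -0.    1.06 -1.43]
105.3 25.075 0.03 [ 0.4   0.53  1.82 -0.    0.8  -1.87]
105.3 25.075 0.13 [ 0.4   0.38  1.74 -0.    1.02 -1.87]
105.3 50.15 0.03 [ 0.36  0.49  1.9  -0.    0.75 -2.35]
105.3 50.15 0.13 [ 0.36  0.34  1.82 -0.    0.99 -2.35]
105.3 75.225 0.03 [ 0.29  0.47  1.95 -0.    0.72 -2.86]
105.3 75.225 0.13 [ 0.29  0.3   1.87 -0.    0.97 -2.86]
105.3 100.3 0.03 [ 0.21  0.46  1.97 -0.    0.71  2.9 ]
105.3 100.3 0.13 [ 0.21  0.3   1.88 -0.    0.96  2.9 ]
```

View pics/g1.png

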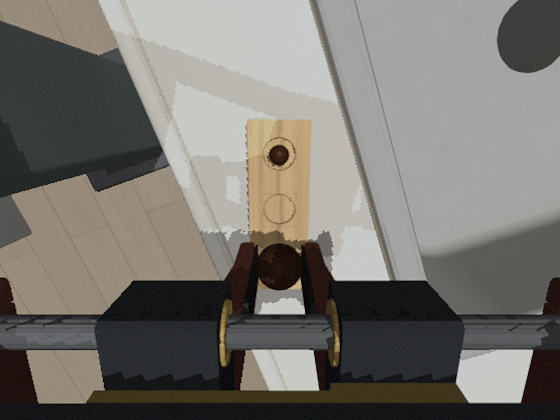

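The ball is held at (279,266), with one small praline untouched in view at (279,155). Next I'll place it in the dish.

```bash
python3 - <<'E'
from h import *
o=down(np.radians(15.3)); d=[.5292,.204]
move_ptp([*d,.13],o)
print(servo_line([*d,.0195],o,rate=.08,contact_N=4), current_position(), current_finger_gap())
move_gripper(.036); sleep(.3)
servo_line([*d,.12],o,rate=.1)
u=np.array([np.cos(np.radians(-74.7)),np.sin(np.radians(-74.7))]); t=np.array(d)-.092*u
move_gripper(.032)
move_ptp([*(t-.0*u),.17],down(np.radians(-74.7)))
c=capture("wrist"); cv2.imwrite("pics/p1.png",c["image"])
for q in ("big_praline_center","dish"):
    for s in silhouettes("wrist",q)[:2]:
        P=regpts(c,s["region"]); v,uu=np.nonzero(s["region"]); print(q,s["conf"],s["xy"],world(c,[uu.mean(),v.mean()],.022),P.max(0))
print(t,current_clock())
E
```

```text
False [0.5296409  0.20411116 0.0200027 ] 0.022286972700600136
big_praline_center 0.59 [378.7, 199.2] [[0.53016316 0.2029762  0.022     ]] [0.54241018 0.21572727 0.03643049]
dish 0.82 [360.0, 194.8] [[0.52965426 0.20945287 0.022     ]] [0.58718549 0.30171905 0.07359264]
[0.50492368 0.29273928] 18.075
```

View pics/p1.png

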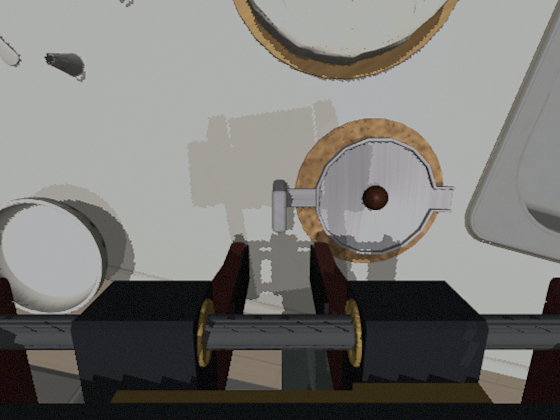

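The ball sits in the dish middle at (375,198), and the tab at (280,205) is between the open fingers. Next I'll grip the tab and lift.

```bash
cat >> h.py <<'E'
def dishfit(save=None):
    c=capture("wrist")
    if save: cv2.imwrite(save,c["image"])
    s=silhouettes("wrist","dish")[0]; P=regpts(c,s["region"]); z0=np.median(P[:,2])
    b=[x for x in silhouettes("wrist","big_praline_center") if x["conf"]>.3]
    v,u=np.nonzero(b[0]["region"]) if b else (np.array([0]),)*2
    return c,P,z0,(u.mean(),v.mean()),(b[0]["conf"] if b else 0)
E
python3 - <<'E'
from h import *
o=down(np.radians(-74.7)); t=[.505,.2926]
print(servo_line([*t,.031],o,rate=.08,contact_N=6), current_position())
move_gripper(0.0); print("gap",current_finger_gap(),current_grip_force())
servo_line([*t,.056],o,rate=.03); servo_line([*t,.124],o,rate=.05); sleep(.3)
print("gap",current_finger_gap(),current_force(),current_position())
c,P,z0,b,cf=dishfit("pics/l1.png"); print("z0",z0,"ball",b,cf,world(c,b,z0+.009).round(4))
# tilt: rim band fit of plane over ring pts around dish centre
d=np.array([.5292,.204]); r=np.hypot(*(P[:,:2]-d).T); k=(r>.02)&(r<.05)
A=np.c_[P[k,:2]-d,np.ones(k.sum()),r[k]]; s=np.linalg.lstsq(A,P[k,2],rcond=None)[0]
print("plane slopes deg",np.degrees(s[:2]).round(2),"floor",s[2],"cone",np.degrees(s[3]),current_clock())
E
```

```text
False [0.50533261 0.29276534 0.03146308]
gap 0.011641799673786883 29.999855160713196
gap 0.011872031433468162 [-0.80803476 -0.17903233 -2.0161602 ] [0.50492002 0.29258263 0.12383951]
z0 0.11060319098638377 ball (np.float64(445.53374233128835), np.float64(254.06196319018406)) 0.96 [[0.5312 0.2059 0.1196]]
plane slopes deg [0.2  0.06] floor 0.10209585313776669 cone 11.010427633991268 23.3583
```

View pics/l1.png

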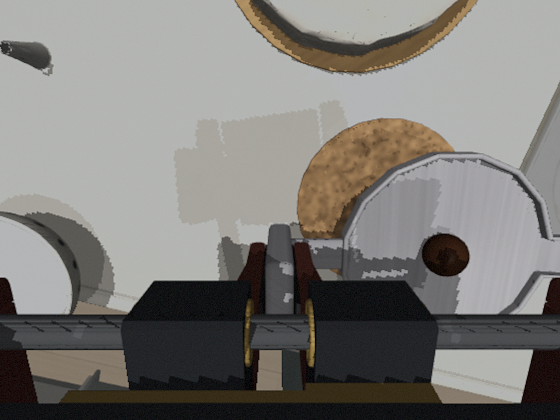

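The dish is lifted and level (tilt about 0.2°), with the ball in the middle at (445,254). Next I'll turn it about its own centre.

```bash
python3 - <<'E'
from h import *
d=np.array([.529,.2043]); p0=current_position(); y0=-74.7; z=.124
R0=np.array(p0[:2])-d
for k in np.linspace(0,100.3,10)[1:]:
    a=np.radians(k); M=np.array([[np.cos(a),-np.sin(a)],[np.sin(a),np.cos(a)]])
    servo_line([*(d+M@R0),z],down(np.radians(y0+k)),rate=.025)
sleep(.5); print(current_finger_gap(),current_clock(),current_position())
c,P,z0,b,cf=dishfit("pics/r1.png"); print("ball",b,cf,world(c,b,z0+.009).round(4))
r=np.hypot(*(P[:,:2]-d).T); k=(r>.02)&(r<.05)
A=np.c_[P[k,:2]-d,np.ones(k.sum()),r[k]]; s=np.linalg.lstsq(A,P[k,2],rcond=None)[0]
print("slopes",np.degrees(s[:2]).round(2),"floor",s[2])
a=np.radians(25.6);L=(P[:,:2]-d)@np.array([[np.cos(a),-np.sin(a)],[np.sin(a),np.cos(a)]])
for nm,k in (("lip",(L[:,0]>.062)&(L[:,0]<.08)&(abs(P[:,2]-z0)<.02)),("bridge",(L[:,0]<-.06)&(L[:,0]>-.082)&(abs(P[:,2]-z0)<.03)&(abs(L[:,1])<.015))): print(nm,k.sum(),L[k].mean(0))
for s in silhouettes("wrist","cake")[:1]:
    Q=regpts(c,s["region"]); Q=Q[abs(Q[:,2]-.047)<.008]; print("cake",s["conf"],cv2.minEnclosingCircle(Q[:,:2].astype(np.float32)))
E
```

```text
0.011682264232831545 31.5833 [0.44641436 0.1649091  0.12399713]
ball (np.float64(445.89053803339516), np.float64(254.22510822510822)) 0.56 [[0.5275 0.2057 0.1197]]
slopes [-0.33  0.08] floor 0.10210626390419687
lip 312 [ 0.06424115 -0.00380784]
bridge 736 [-0.0673032   0.00135602]
cake 0.68 ((0.6422448754310608, 0.2570451498031616), 0.01279366109520197)
```

View pics/r1.png

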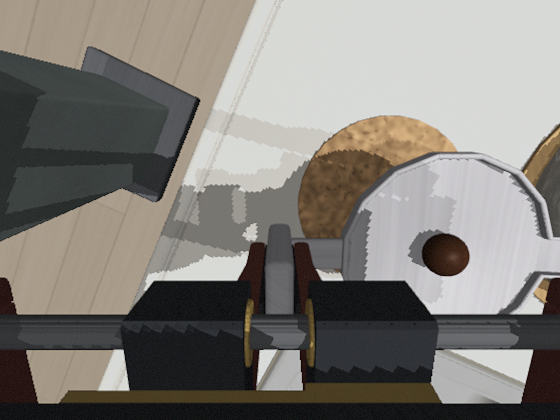

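The dish is turned, with the lip at the right (550,255), the ball in the middle at (446,254), and the mat below. Before handing in I'll check the aim once from the fixed top camera.

```bash
python3 - <<'E'
from h import *
print(np.degrees(yaw_now()))
c=capture("top"); cv2.imwrite("pics/f.png",cv2.resize(c["image"][110:300,150:400],None,fx=3,fy=3))
for s in silhouettes("top","cake")[:2]:
    P=regpts(c,s["region"]); Q=P[abs(P[:,2]-.047)<.008]; 
    if len(Q): print("cake",s["conf"],s["xy"],cv2.minEnclosingCircle(Q[:,:2].astype(np.float32)),Q.mean(0))
for s in spot_in("top","dish")[:2]: print(s,world(c,s["xy"]))
E
```

```text
25.59983992570882
cake 0.6 [228.2, 163.9] ((0.7247531414031982, 0.29740145802497864), 0.09434796869754791) [0.72428928 0.29624168 0.04653455]
{'xy': [255.1, 200.7], 'conf': 0.64} [[0.5850145  0.21581441 0.124127  ]]
```

View pics/f.png

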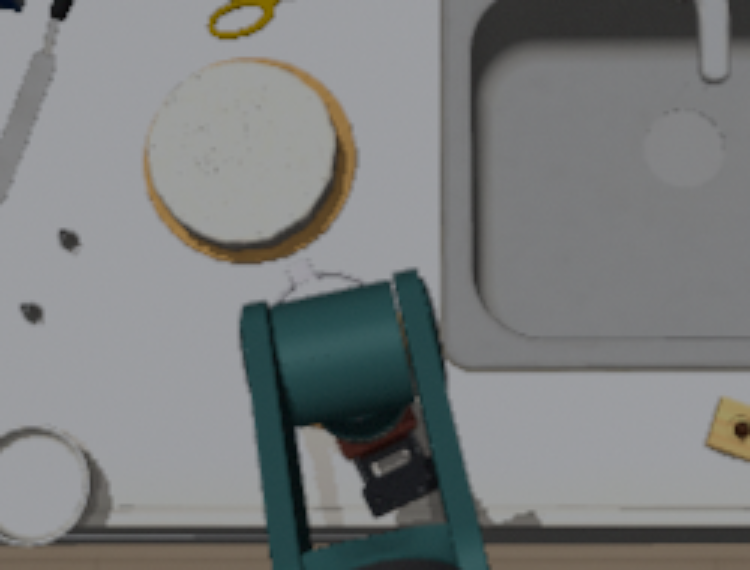

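The crop shows the lip at (300,268) pointing at the cake (middle about (243,153)). The top camera's cake centre (0.7245, 0.297) gives the same aim to about half a degree, so I'm handing in.

```bash
python3 -c "
from bench import *
print(abs(current_qvel()).max() if hasattr(current_qvel(),'max') else current_qvel()); print(close_job())"
```

```text
0.0022605212019772454
the job is handed in; nothing more can be done
None
```

The big praline rests in the middle of the dish, which I'm still holding level about 9 cm above its mat with the lip aimed at the cake's middle to within about half a degree; the job is handed in, with no verdict reported back.

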